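Tighten a lens retaining ring with a pin spanner

ROBOT

A 6-joint arm with a two-finger parallel gripper is mounted at the origin on a cart in front of the work surface, level with it; the furniture and walls round the work are solid. World frame = base frame: x ahead of the robot, y to its left, z up, the work surface at z = 0. Lengths are in m, angles in degrees, forces in N, time in s.
With the tool pointing down it reaches from about 0.25 to 0.725 m from the base axis. Payload 9.7 kg.
Tool frame: the origin (TCP) lies between the finger pads; the fingertips stand bot.tcp_to_tips ahead of it and the grasp point (between the pads) lies 11 mm behind it (bot.tcp_to_tips is the distance from the TCP to the fingertips, in m); z points along the fingers, y is the line along which they close (so a half turn about z gives the same grasp; the last joint's range is limited). The gripper opens to 85 mm and grips with 20 to 120 N. Pads are 22 mm wide; open, the fingers measure 114 mm over their backs; the gripper's body (76 mm by 85 mm) begins 54 mm behind the grasp point. The pads swing forward as they close: fully open they stand 13 mm farther back than shut.
Start: joints at [66.52, 4.979, 10.078, 95.1, 0, 90], TCP at [0.219, 0.504, 0.239] pointing down, gripper open.
Joint ranges: [-179.16, 179.16], [-48.56, 103.87], [-65.8, 70.77], [-126.05, 130.52], [-82.76, 87.17], [-180, 180]. Speed limits (degrees/s): [127.2, 127.2, 147.25, 180, 180, 180].

INTERFACE

Orientations are given as [roll, pitch, yaw] about the fixed x, y, z axes, in that order (R = Rz(yaw) Ry(pitch) Rx(roll)).
In Python, from workcell import bot gives the robot as it stands. The module is installed in compiled form; this text tells all that it offers.
- The arm moves only by the tool carry_out, never from a script. Its arguments are lists of equal length, an entry for each row: "linear": the shift along the world's x, y, z normalised to -1 to 1, where 1 is 2 cm, a list of three; "rotation": the turn, a rotation vector about the world's x, y, z normalised to -1 to 1, where 1 is 8 degrees, a list of three; "grip": the closure, from -1 (fully open) to 1 (shut). In form: {"linear": [[tx, ty, tz], ...], "rotation": [[rx, ry, rz], ...], "grip": [grip, ...]}. A call has 1 to 12 rows; each row shifts and turns the commanded pose from where the row before left it; what a row does not reach is not made up. A row lasts 1/10 s, in which the tool goes at most 50 mm and 8.59 degrees, less where a joint would pass 70% of its speed; a pose out of reach is approached as far as the arm can. A call with a number of a shift or a turn outside -1 to 1 is refused whole. A call with a gripper value outside its range is refused whole. The fingers move at their own pace and stop on an object; "grip_force" is the grip in N (left out, the last holds). Time passes only in rows, so rows that do not move let the fingers close. It gives the time, the measured TCP pose, the force, the opening and the grip force at its end, in the units of the state.
- bot.get_obs(): the state, without advancing time (a new reading comes with each control period).
- bot.camera(name): name is "scene" or "top" or "wrist"; returns the picture (384x512x3 uint8, blue, green, red); there is no depth.
- bot.camera_model(name): a dict with "fx", "fy", "cx", "cy" (pixels), "distortion" ([k1, k2, p1, p2, k3] as OpenCV has them; the pictures are not rectified), "camera_from_world" (4x4, takes a point from world to camera coordinates). Camera axes: x right, y up, looking along -z (the intrinsics and any distortion apply to the point x, -y, -z); pixel columns grow to the right and rows downward; lengths in m; the calibration is good to about 2 mm. A picture is of the moment at which its call begins: read the wrist's pose just before it. camera_model takes no time and is no camera call; for the wrist camera it gives the pose at the moment of the call.
- bot.job_done(): hands the job in; it is judged then, once.
The state is a dict: "time": time; "q": joint angles; "qd": joint speeds; "joint_efforts": joint torques, N m; "ee_pos": TCP position; "tcp_rot": TCP orientation; "wrist_force": force on the tool from outside, world axes, zero at the start; "torque": the same for the moment, N m; "opening": finger opening in m; "grasp_force": force on a finger pad.
Only numpy, scipy, OpenCV 4.12 (cv2) and the standard library are available. Lean on these libraries where they do the work, as an engineer would, in place of code of your own. Each camera call takes 0.05 s, during which the arm holds its last target. There are 200 camera calls.

TASK

Take the two-pin spanner from its rest, find a pair of opposite holes in the lens barrel's retaining ring and push both pins right in, then turn the ring clockwise (seen from above) with the spanner until it comes up firm against its stop. Lift the spanner out and set it back in its slotted rest, upright as you found it, and let go; leave the loupe, the tin and the jar where they are.

Things in the scene. Friction and masses are not known exactly. Their poses are not given: they have to be found in the camera images.
- fixture: Clamp fixture fixed to the worktop: dark steel base 130 x 110 x 14 mm and an aluminium collar (radius 49 mm, top at 36 mm) that holds an upright lens barrel, radius 40 mm, rim at 55 mm, on the same axis. Origin: centre of the underside, on the barrel's axis; z up. The barrel is clamped at any angle: the fixture's yaw does not tell where the ring's holes are.
- ring_top (a point): Point on the barrel's axis at the flat top of the steel retaining ring, 57 mm above the fixture's origin; it does not turn with the ring. The ring: outer radius 34, inner 18, 10 mm thick, with six equal round holes, 9 mm wide, 9 mm deep, 60 degrees apart on a radius of 26 mm. Inside the ring, 5 to 10 mm below its top, lies a glass lens.
- ring (a joint): Turn of the ring in rad, growing clockwise seen from above; 1.0 is the firm stop (tight); starts between 0 and 0.25. Its zero is tied to the barrel, whose angle is not reported, so it does not tell where the holes are. Turning it takes a steady 0.3 N m or so; it stays where it is left.
- spanner: Loose steel two-pin spanner, 0.12 to 0.26 kg. Origin midway between the pin tips; z up along the grip, x along the cross bar. Pins at x = +26 and -26 mm, 6 mm thick, 8 mm long, tips tapered to 3 mm over 2.2 mm. Cross bar 68 x 24 mm, z = 8 to 18 mm; neck 18 mm; flat grip 40 (x) x 20 (y) mm, z = 30 to 66 mm. Pins fully in: the bar lies on the ring, tips 8 mm below its top.
- pin_a (a point): Tip of the pin at x = +26 mm of the spanner.
- pin_b (a point): Tip of the pin at x = -26 mm of the spanner.
- grip (a point): Middle of the spanner's flat grip, 48 mm above the pin tips; the grip is 20 mm thick along the spanner's y.
- rest: Fixed black rest 104 (x) x 56 (y) mm, top at 30 mm, with a slot 12 mm wide and 20 mm deep along its x, and 6 mm high lips across both ends, 80 mm apart. The spanner stands upright in it, cross bar on the top along x, pins hanging in the slot: its origin is then 22 mm above the rest's. Origin: centre of the underside; z up. Either way round will do.
- eye_loupe: Bystander: black eye loupe, 38 mm wide, 37 mm high, standing; origin at the centre of its underside.
- small_tin: Bystander: small round tin, 48 mm wide, 50 mm high; origin at the centre of its underside.
- bits: Bystander: small clear jar with a white lid, 48 mm wide, 71 mm high; origin at the centre of its underside.
Things that resemble listed ones, but are neither listed nor needed, are in the scene too. Of the things that look like the spanner, the smallest one is meant.

How it is judged (in metres and radians):
On the way, in this order (a step that is already met when the one before it is completed fails the run):
1. both pins are in holes of the ring, at least 4 mm deep, while the ring still has most of its turn to go (ring below 0.6) (z of each of pin_a, pin_b in the frame of fixture below 0.053 m and horizontal distance between spanner and ring_top below 0.005 m and value of joint ring below 0.6 rad), for 0.1 s.
2. the ring is at its stop (ring above 0.95), both pins still at least 4 mm deep in it (z of each of pin_a, pin_b in the frame of fixture below 0.053 m and horizontal distance between spanner and ring_top below 0.005 m and value of joint ring above 0.95 rad), for 0.1 s.
At the end, for the whole second after the job is handed in: The ring is at its stop (ring above 0.95 of 1.0 rad); the spanner stands released and still in its rest, upright (within 0.1 rad), cross bar on the rest's top along the slot (within 0.15 rad), its origin within 12 mm of the rest's centre and 19 to 25 mm above the rest's origin (value of joint ring above 0.95 rad and horizontal distance between spanner and rest below 0.012 m and z of spanner in the frame of rest between 0.019 and 0.025 m and angle between spanner's own z axis and vertical below 0.1 rad and angle between the x axis of spanner and the x axis of rest, either way round below 0.15 rad and linear speed of spanner below 0.02 m/s); the robot touches nothing.
It fails at once if the loupe is pushed more than 30 mm (distance of eye_loupe from where it was at the start of the episode above 0.03 m).
It fails at once if the tin is pushed more than 30 mm (distance of small_tin from where it was at the start of the episode above 0.03 m).
It fails at once if the jar is pushed more than 30 mm (distance of bits from where it was at the start of the episode above 0.03 m).
It also fails if it takes over 67 s, if anything falls off the work surface, if the arm or the gripper's body presses on something with over 40 N, if the wrist force passes 120 N, or if a joint passes its speed limit or range.

## Working session

There is one attempt and no reset: what is moved stays moved. The work goes in short steps, Python scripts to look and compute and a tool call to move; the robot and the scene stay as the last step left them, time stands still between calls to the robot, and variables do not carry over. Pictures are saved under pics/ and viewed, at most 10 in all, crops included, and the job is handed in when it is done.

Besides the shell and the picture viewer there is one more tool, called after "Call:" by a JSON object that holds its "api" and its "payload", one argument or row to a line. carry_out: Moves the arm, as the interface text tells. Its arguments: {"type":"object","properties":{"linear":{"type":"array","items":{"type":"array","items":{"type":"number"}}},"rotation":{"type":"array","items":{"type":"array","items":{"type":"number"}}},"grip":{"type":"array","items":{"type":"number"}},"grip_force":{"type":"number"}},"required":["linear","rotation","grip"]}

```bash
mkdir -p pics
cat > h.py <<'E'
import numpy as np, cv2
from workcell import bot
def model(n):
    m=bot.camera_model(n); K=np.array([[m['fx'],0,m['cx']],[0,m['fy'],m['cy']],[0,0,1.]]); return K,np.array(m['distortion'],float),np.array(m['camera_from_world'])
def ray(M,uv):
    K,d,T=M; p=cv2.undistortPoints(np.array(uv,float).reshape(-1,1,2),K,d).reshape(-1,2)
    v=np.c_[p[:,0],-p[:,1],-np.ones(len(p))]@T[:3,:3]; return -T[:3,:3].T@T[:3,3], v
def plane(M,uv,z):
    o,v=ray(M,uv); return o+v*((z-o[2])/v[:,2])[:,None]
def tri(M1,uv1,M2,uv2):
    (o1,a),(o2,b)=ray(M1,[uv1]),ray(M2,[uv2]); a=a[0];b=b[0]
    s=np.linalg.lstsq(np.c_[a,-b],o2-o1,rcond=None)[0]; p,q=o1+s[0]*a,o2+s[1]*b
    return (p+q)/2,np.linalg.norm(p-q)
def proj(M,P):
    K,d,T=M; X=np.c_[np.atleast_2d(P),np.ones(len(np.atleast_2d(P)))]@T.T; X=X[:,:3]*[1,-1,-1]
    return cv2.projectPoints(X,np.zeros(3),np.zeros(3),K,d)[0].reshape(-1,2)
E
python3 - <<'E'
from h import *
for n in ("scene","top","wrist"):
    cv2.imwrite(f"pics/{n}0.png",bot.camera(n)); M=model(n); print(n,M[0][0],-M[2][:3,:3].T@M[2][:3,3],M[1], M[2][2,:3])
a=cv2.imread("pics/scene0.png");b=cv2.imread("pics/top0.png")
cv2.imwrite("pics/both.png",cv2.resize(np.vstack([a,b]),None,fx=.78,fy=.78))
print(bot.get_obs(),bot.tcp_to_tips)
E
```

```text
scene [439.91008205   0.         261.38856997] [ 0.12068524 -1.08522279  0.84920741] [-0.05424107  0.          0.          0.          0.        ] [-0.33896498 -0.73996205  0.58099819]
top [359.3765785    0.         251.87663287] [ 0.46803937 -0.10674113  0.99651239] [-0.05090088  0.          0.          0.          0.        ] [-0.12660623 -0.01505905  0.99183874]
wrist [277.53723806   0.         256.33143751] [0.14460459 0.53694801 0.37351063] [-0.04605588  0.          0.          0.          0.        ] [-0.29012615  0.12658962  0.94857888]
{'time': 0.15, 'q': array([ 6.65206126e+01,  5.00334749e+00,  1.00447633e+01,  9.51010392e+01,
       -4.74763270e-04,  9.00003887e+01]), 'qd': array([ 0.13399879, -0.13122227,  0.26045614, -0.03396203, -0.04516165,
       -0.00598116]), 'joint_efforts': array([-1.29787451e-03, -5.20762038e+01,  4.65045977e+01,  1.39067578e-02,
       -3.75310970e-05,  2.11076434e-05]), 'ee_pos': array([0.21906124, 0.50429666, 0.2387498 ]), 'tcp_rot': array([-1.79940377e+02,  4.75167452e-04,  1.56520224e+02]), 'wrist_force': array([ 0.23957363, -0.13990451, -0.13472033]), 'torque': array([-0.05099454, -0.06563891,  0.00988154]), 'grasp_force': 0.0, 'opening': 0.08550668562632636} 0.008
```

View pics/scene0.png

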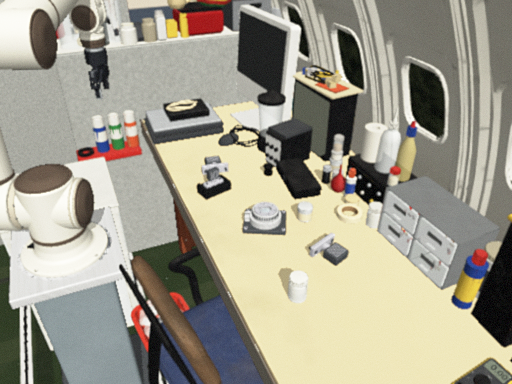

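View pics/top0.png

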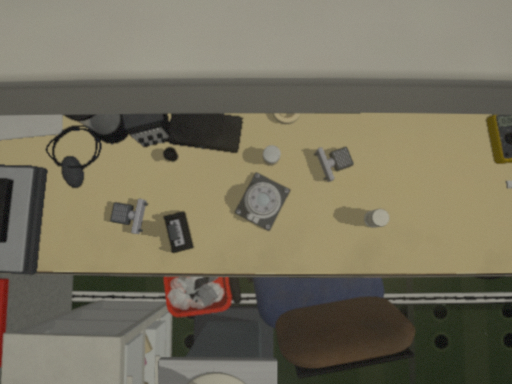

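Candidates for the spanner (top picture): a T-shaped grey thing at (128,214), one standing in the black rest at (178,231), and one at (335,160). The fixture is at (263,201). I'll enlarge to confirm.

Run:
```python
from h import *
a=cv2.imread("pics/scene0.png");b=cv2.imread("pics/top0.png")
c1=cv2.resize(b[130:260,90:290],(800,520)[:2],interpolation=3)[:,:]
r=lambda i,x,y,w,h:cv2.resize(i[y:y+h,x:x+w],(400,300),interpolation=3)
cv2.imwrite("pics/crop1.png",np.vstack([np.hstack([r(b,100,190,104,78),r(b,300,130,88,66)]),np.hstack([r(a,180,145,80,60),r(a,230,190,128,96)])]))
M=model("top")
for n,uv in dict(T1=(128,214),rest=(178,231),T2=(335,160),fix=(263,201),jar=(377,217),tin=(272,155),loupe=(171,154)).items(): print(n,plane(M,[uv],.04).round(3))
```

```text
T1 [[0.537 0.242 0.04 ]]
rest [[0.492 0.104 0.04 ]]
T2 [[ 0.686 -0.318  0.04 ]]
fix [[ 0.573 -0.122  0.04 ]]
jar [[ 0.531 -0.426  0.04 ]]
tin [[ 0.699 -0.147  0.04 ]]
loupe [[0.702 0.13  0.04 ]]
```

View pics/crop1.png

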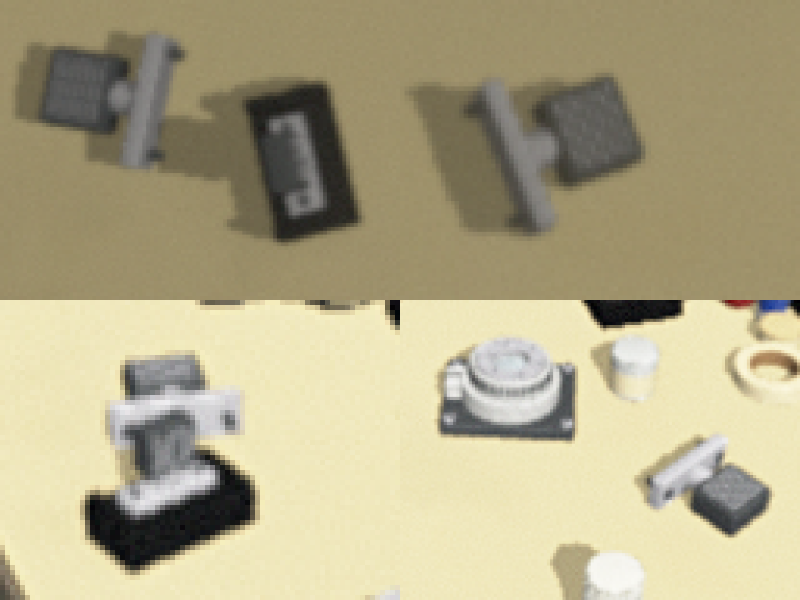

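The thing in the black rest at (178,231) is clearly smaller than the two others and stands upright in the slotted rest, as described. That is the spanner, so I'll go over it.

Call:
{"api": "carry_out", "payload": {
  "linear": [
    [0.56,-0.84,0],
    [0.56,-0.84,0],
    [0.56,-0.84,0],
    [0.56,-0.84,0],
    [0.56,-0.84,0],
    [0.56,-0.84,0],
    [0.56,-0.84,0],
    [0.56,-0.84,0],
    [0.56,-0.84,0],
    [0.56,-0.84,0],
    [0.56,-0.84,0],
    [0.56,-0.84,0]
  ],
  "rotation": [
    [0,0,0.22],
    [0,0,0.22],
    [0,0,0.22],
    [0,0,0.22],
    [0,0,0.22],
    [0,0,0.22],
    [0,0,0.22],
    [0,0,0.22],
    [0,0,0.22],
    [0,0,0.22],
    [0,0,0.22],
    [0,0,0.22]
  ],
  "grip": [-1,-1,-1,-1,-1,-1,-1,-1,-1,-1,-1,-1]
}}

```text
time: 1.35
ee_pos: [0.3538, 0.3021, 0.2391]
tcp_rot: [-180.0, -0.0, 177.7]
wrist_force: [0.0, 0.2, -0.1]
opening: 0.0855
grasp_force: 0.0
```

Call:
{"api": "carry_out", "payload": {
  "linear": [
    [0.56,-0.84,0],
    [0.56,-0.84,0],
    [0.56,-0.84,0],
    [0.56,-0.84,0],
    [0.56,-0.84,0],
    [0.56,-0.84,0],
    [0.56,-0.84,0],
    [0.56,-0.84,0],
    [0.56,-0.84,0],
    [0.56,-0.84,0],
    [0,0,0],
    [0,0,0]
  ],
  "rotation": [
    [0,0,0.22],
    [0,0,0.22],
    [0,0,0.22],
    [0,0,0.22],
    [0,0,0.22],
    [0,0,0.22],
    [0,0,0.22],
    [0,0,0.22],
    [0,0,0.22],
    [0,0,0.22],
    [0,0,0],
    [0,0,0]
  ],
  "grip": [-1,-1,-1,-1,-1,-1,-1,-1,-1,-1,-1,-1]
}}

```text
time: 2.55
ee_pos: [0.4654, 0.1348, 0.2391]
tcp_rot: [180.0, -0.0, -164.9]
wrist_force: [-0.0, 0.4, 0.2]
opening: 0.0851
grasp_force: 0.0
```

Run:
```python
from h import *
o=bot.get_obs();print(o['q'].round(1),o['ee_pos'],o['tcp_rot'],o['wrist_force'])
M=model("wrist");np.savez("w1.npz",K=M[0],d=M[1],T=M[2]);cv2.imwrite("pics/w1.png",bot.camera("wrist"))
```

```text
[16.1 -3.9  1.1 95.   0.   1. ] [0.46540843 0.13476223 0.23906782] [ 1.79986944e+02 -3.41917897e-02 -1.64855972e+02] [-0.00996165  0.40180962  0.18462311]
```

View pics/w1.png

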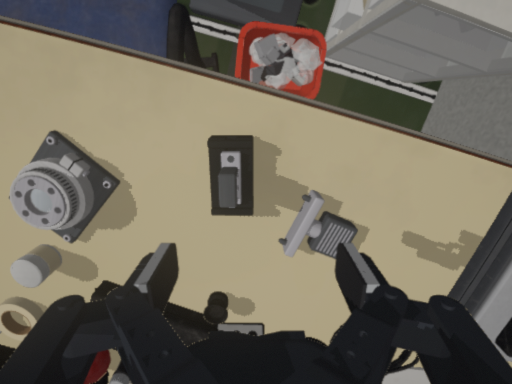

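The wrist picture shows the rest (208–254, 135–216) with the spanner standing in it (grip about (228,187), bar (220–242,151–205)). The fixture with the ring is at (45,195), the larger look-alike at (315,228).

Run:
```python
from h import *
i=cv2.imread("pics/w1.png")
a=cv2.resize(i[125:225,190:270],None,fx=5,fy=5,interpolation=2);b=cv2.resize(i[125:225,5:85],None,fx=5,fy=5,interpolation=2)
cv2.imwrite("pics/c2.png",np.hstack([a,b]))
z=np.load("w1.npz");M=(z['K'],z['d'],z['T'])
g=cv2.cvtColor(i,6)
m=(g<60).astype(np.uint8);m[:, :200]=0;m[:,262:]=0;m[:125]=0;m[222:]=0
c=max(cv2.findContours(m,0,2)[0],key=cv2.contourArea);print(cv2.contourArea(c),cv2.approxPolyDP(cv2.convexHull(c),4,True).reshape(-1,2).tolist())
print(g[145:210:5,208:256:3])
for uv,h in (((228,187),.088),((231,178),.04),((45,195),.057),((315,228),.06)): print(uv,plane(M,[uv],h).round(3))
```

```text
3206.5 [[251, 136], [252, 213], [212, 213], [209, 139]]
[[ 58  50  50  49  48  48  48  48  47  47  47  47  47  47  47  88]
 [109  50  50  49  47  53  48  51  50  50  52  46  46  45  46  88]
 [129  50  49  47  92 152 156 131 147 151 146  48  42  41  45  88]
 [153  49  48  48  76 153 149  80  83 149 146  48  42  42  45  88]
 [155  49  48  47  64 152 152 152 150 149 148  53  42  41  44  88]
 [155  48  48  47  54  58  57  56  57  53  99  54  40  41  43  87]
 [161  49  48  53  78  76  75  74  73  55  95  55  40  40  40  87]
 [161  53  49  53  81  81  79  78  77  59 117  61  40  40  40  88]
 [161  58  49  51  82  81  79  78  77  59 105  60  40  40  39  88]
 [161  66  50  49  82  82  80  77  78  61 107  60  41  41  39  88]
 [162  76  49  50  83  82  80  77  77  62 116  67  41  42  40  88]
 [162  92  50  50  84  82  81  78  77  65 138  71  42  42  42  80]
 [162 107  49  49  83  82  80  78  78  64  47  47  46  46  46  79]]
(228, 187) [[0.484 0.108 0.088]]
(231, 178) [[0.488 0.108 0.04 ]]
(45, 195) [[ 0.565 -0.111  0.057]]
(315, 228) [[0.518 0.225 0.06 ]]
```

View pics/c2.png

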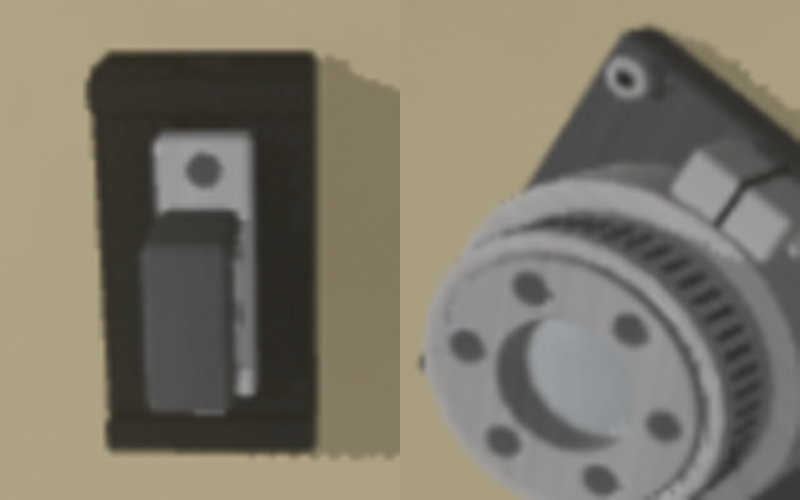

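The crop shows the spanner in the rest (bar with grip tilted in perspective) and the ring with six dark holes. Next I'll take a second view, closer to above the grip.

Call:
{"api": "carry_out", "payload": {
  "linear": [
    [0.5,-0.65,0],
    [0.5,-0.65,0],
    [0,0,0],
    [0,0,0]
  ],
  "rotation": [
    [0,0,0],
    [0,0,0],
    [0,0,0],
    [0,0,0]
  ],
  "grip": [-1,-1,-1,-1]
}}

```text
time: 3.0
ee_pos: [0.4851, 0.1094, 0.2393]
tcp_rot: [180.0, -0.0, -164.8]
wrist_force: [0.5, 0.1, 0.2]
opening: 0.0854
grasp_force: 0.0
```

```bash
cat > seg.py <<'E'
from h import *
def fitq(m):
    c=max(cv2.findContours(m.astype(np.uint8),0,2)[0],key=cv2.contourArea); return c,cv2.minAreaRect(c)
def meas(img,M,zc=(.485,.108)):
    u,v=proj(M,[[*zc,.06]])[0].astype(int); S=8
    x0,y0=u-60,v-70; cr=img[max(y0,0):v+70,max(x0,0):u+60]; x0=max(x0,0);y0=max(y0,0)
    g=cv2.cvtColor(cv2.resize(cr,None,fx=S,fy=S,interpolation=2),6)
    up=lambda p:(np.array(p,float)+.5)/S-.5+[x0,y0]
    hsv=cv2.cvtColor(cv2.resize(cr,None,fx=S,fy=S,interpolation=2),cv2.COLOR_BGR2HSV)
    out={}
    n=hsv[...,1]<60
    for k,m in dict(grip=(g>65)&(g<95)&n,bar=(g>110)&(g<200)&(hsv[...,1]<30),rest=(g<100)).items():
        m=cv2.morphologyEx(m.astype(np.uint8),cv2.MORPH_OPEN,np.ones((13,13)))
        c,r=fitq(m); 
        out[k]=(up(cv2.boxPoints(r)),cv2.contourArea(c)/S/S,up(cv2.approxPolyDP(cv2.convexHull(c),12,True).reshape(-1,2)))
    return out
E
python3 - <<'E'
from seg import *
o=bot.get_obs();print(o['ee_pos'],o['tcp_rot'])
M2=model("wrist");np.savez("w2.npz",K=M2[0],d=M2[1],T=M2[2]);i2=bot.camera("wrist");cv2.imwrite("pics/w2.png",i2)
z=np.load("w1.npz");M1=(z['K'],z['d'],z['T'])
for i,M in ((cv2.imread("pics/w1.png"),M1),(i2,M2)):
    for k,(b,a,h) in meas(i,M).items(): print(k,round(a),b.round(1).tolist(),'hull',h.round(1).tolist())
u,v=proj(M2,[[.485,.108,.06]])[0].astype(int)
cv2.imwrite("pics/c3.png",cv2.resize(i2[v-60:v+60,u-60:u+60],None,fx=5,fy=5,interpolation=2));print(u-60,v-60)
E
```

```text
[0.48514006 0.10940904 0.23926108] [ 1.79985414e+02 -1.59803850e-02 -1.64769415e+02]
grip 537 [[217.6, 173.4], [234.0, 172.8], [235.1, 207.5], [218.7, 208.0]] hull [[218.9, 173.3], [233.9, 175.2], [233.9, 207.6], [219.3, 205.9]]
bar 276 [[220.4, 151.7], [239.7, 151.7], [239.7, 168.6], [220.4, 168.6]] hull [[238.8, 152.3], [239.4, 168.6], [221.3, 166.6], [221.3, 152.3]]
rest 3488 [[206.9, 134.9], [253.2, 134.7], [253.5, 215.2], [207.2, 215.4]] hull [[251.8, 135.1], [252.9, 213.7], [212.3, 214.7], [207.9, 138.4], [212.1, 134.9]]
grip 575 [[244.3, 161.4], [261.7, 161.4], [261.8, 196.2], [244.4, 196.2]] hull [[244.3, 161.4], [261.4, 163.4], [261.3, 195.8], [245.3, 194.9]]
bar 275 [[244.5, 141.4], [263.8, 141.2], [264.0, 157.9], [244.7, 158.1]] hull [[263.3, 142.2], [263.4, 156.3], [244.7, 158.1], [245.3, 141.7]]
rest 3539 [[230.3, 206.2], [231.0, 124.9], [277.3, 125.3], [276.6, 206.6]] hull [[234.3, 125.2], [273.8, 125.3], [276.6, 128.2], [274.3, 206.2], [233.1, 204.8], [230.9, 129.8]]
194 109
```

View pics/c3.png

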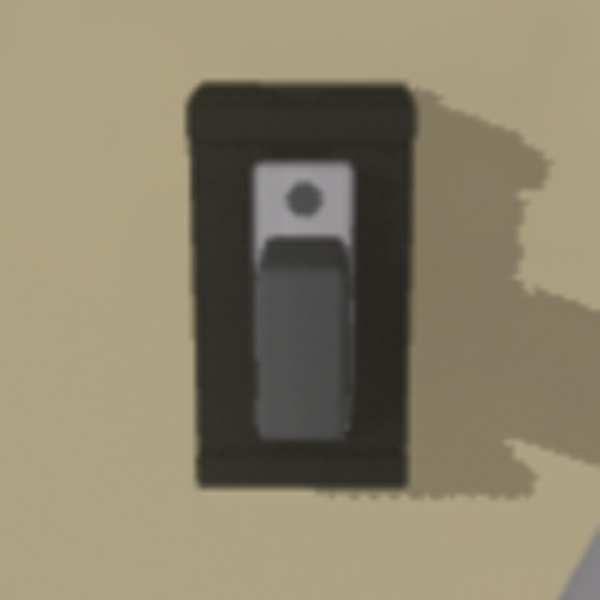

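Run:
```python
from seg import *
L=lambda f:(lambda z:(z['K'],z['d'],z['T']))(np.load(f))
M1,M2=L("w1.npz"),L("w2.npz")
for n,a,b in (("screw",(230.6,159),(254.9,148.8)),("gfar",(227.6,207.2),(254.6,196.7)),("gnear",(227,174.4),(254.8,162.3))):
    print(n,[np.round(x,4) for x in tri(M1,a,M2,b)])
far,near=plane(M2,[(254.6,196.7),(254.8,162.3)],.088); print("grip",(far+near)/2,far-near,np.degrees(np.arctan2(*(far-near)[1::-1])))
s=plane(M2,[(254.9,148.8)],.04)[0];print("screw",s)
# rest: top corner lines of long sides at z .036 (lips) ; near end corners & far end
r=plane(M2,[(231.6,126.5),(276.6,126.5),(275.5,206.3),(233.6,206.3)],.036);print(r.round(4),r.mean(0))
e=(r[2]+r[3]-r[0]-r[1])/2;print(np.degrees(np.arctan2(e[1],e[0])),np.linalg.norm(e))
d=(far-near)[:2];d/=np.linalg.norm(d);print("origin from screw",s[:2]+.026*d)
```

```text
screw [array([0.4644, 0.1023, 0.0416]), np.float64(0.0001)]
gfar [array([0.5062, 0.1134, 0.0912]), np.float64(0.0003)]
gnear [array([0.4698, 0.1039, 0.0907]), np.float64(0.0005)]
grip [0.48883186 0.10883397 0.088     ] [0.0372376  0.00982988 0.        ] 14.787459134782022
screw [0.46469828 0.10237801 0.04      ]
[[0.4467 0.0686 0.036 ]
 [0.4326 0.1206 0.036 ]
 [0.5315 0.1484 0.036 ]
 [0.5459 0.0954 0.036 ]] [0.48918596 0.10824869 0.036     ]
15.399511986904875 0.10272135318070195
origin from screw [0.48983714 0.1090141 ]
```

Call:
{"api": "carry_out", "payload": {
  "linear": [
    [0.19,-0.02,-1],
    [0,0,-1],
    [0,0,-1],
    [0,0,-1],
    [0,0,-1],
    [0,0,-1],
    [0,0,-1],
    [0,0,-1],
    [0,0,-0.6],
    [0,0,-0.4],
    [0,0,0]
  ],
  "rotation": [
    [0,0,0],
    [0,0,0],
    [0,0,0],
    [0,0,0],
    [0,0,0],
    [0,0,0],
    [0,0,0],
    [0,0,0],
    [0,0,0],
    [0,0,0],
    [0,0,0]
  ],
  "grip": [-1,-1,-1,-1,-1,-1,-1,-1,-1,-1,-1]
}}

```text
time: 4.15
ee_pos: [0.4888, 0.1087, 0.0587]
tcp_rot: [180.0, -0.1, -164.7]
wrist_force: [-0.6, 0.2, 0.6]
opening: 0.0854
grasp_force: 0.0
```

Call:
{"api": "carry_out", "payload": {
  "linear": [
    [0,0,0],
    [0,0,0],
    [0,0,0],
    [0,0,0],
    [0,0,0],
    [0,0,0],
    [0,0,0],
    [0,0,0],
    [0,0,0],
    [0,0,0]
  ],
  "rotation": [
    [0,0,0],
    [0,0,0],
    [0,0,0],
    [0,0,0],
    [0,0,0],
    [0,0,0],
    [0,0,0],
    [0,0,0],
    [0,0,0],
    [0,0,0]
  ],
  "grip": [0,0.2,0.4,0.6,0.8,1,1,1,1,1],
  "grip_force": 70
}}

```text
time: 5.15
ee_pos: [0.4896, 0.1085, 0.0598]
tcp_rot: [-180.0, 0.0, -164.8]
wrist_force: [0.2, -0.4, 5.8]
opening: 0.0193
grasp_force: 69.0
```

Call:
{"api": "carry_out", "payload": {
  "linear": [
    [0,0,0.3],
    [0,0,0.7],
    [0,0,1],
    [0,0,1],
    [0,0,1],
    [0,0,1],
    [0,0,1],
    [0,0,1]
  ],
  "rotation": [
    [0,0,0],
    [0,0,0],
    [0,0,0],
    [0,0,0],
    [0,0,0],
    [0,0,0],
    [0,0,0],
    [0,0,0]
  ],
  "grip": [1,1,1,1,1,1,1,1]
}}

```text
time: 5.95
ee_pos: [0.4891, 0.1084, 0.2009]
tcp_rot: [180.0, 0.0, -164.8]
wrist_force: [0.5, -0.0, -2.2]
opening: 0.0194
grasp_force: 68.3
```

Call:
{"api": "carry_out", "payload": {
  "linear": [
    [0.6,-0.94,0],
    [0.6,-0.94,0],
    [0.6,-0.94,0],
    [0.6,-0.94,0],
    [0.6,-0.94,0],
    [0.6,-0.94,0],
    [0.6,-0.94,0],
    [0.6,-0.94,0],
    [0.6,-0.94,0],
    [0.6,-0.94,0],
    [0.6,-0.94,0],
    [0,0,0]
  ],
  "rotation": [
    [0,0,0],
    [0,0,0],
    [0,0,0],
    [0,0,0],
    [0,0,0],
    [0,0,0],
    [0,0,0],
    [0,0,0],
    [0,0,0],
    [0,0,0],
    [0,0,0],
    [0,0,0]
  ],
  "grip": [1,1,1,1,1,1,1,1,1,1,1,1]
}}

```text
time: 7.15
ee_pos: [0.622, -0.1002, 0.1991]
tcp_rot: [-180.0, -0.0, -164.9]
wrist_force: [-1.1, -0.0, -2.5]
opening: 0.0191
grasp_force: 68.6
```

Run:
```python
from h import *
o=bot.get_obs();print(o['ee_pos'],o['tcp_rot'],o['q'].round(1),o['wrist_force'])
M=model("wrist");np.savez("w3.npz",K=M[0],d=M[1],T=M[2]);cv2.imwrite("pics/w3.png",bot.camera("wrist"))
```

```text
[ 0.62200034 -0.10024173  0.19910345] [-1.79990800e+02 -3.49084794e-02 -1.64871194e+02] [ -9.1  15.6  17.8  92.2  -0.  -24.3] [-1.05553684 -0.03896518 -2.51687235]
```

View pics/w3.png

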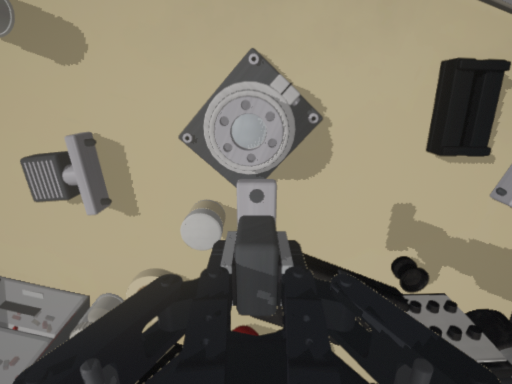

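The picture shows the ring centred near (247,128), holes at about (246,105), (269,117), (272,143), (250,157), (227,147), (224,121), and the held bar's screw at (257,194). I'll measure the holes here and from a second place.

Call:
{"api": "carry_out", "payload": {
  "linear": [
    [-0.5,-1,0.5],
    [-0.5,-1,0.5],
    [0,0,0],
    [0,0,0],
    [0,0,0]
  ],
  "rotation": [
    [0,0,0],
    [0,0,0],
    [0,0,0],
    [0,0,0],
    [0,0,0]
  ],
  "grip": [1,1,1,1,1]
}}

```text
time: 7.7
ee_pos: [0.6013, -0.1374, 0.2191]
tcp_rot: [180.0, -0.0, -164.7]
wrist_force: [0.3, 0.1, -2.2]
opening: 0.0194
grasp_force: 68.8
```

```bash
cat > holes.py <<'E'
from h import *
from scipy.optimize import least_squares
L=lambda f:(lambda z:(z['K'],z['d'],z['T']))(np.load(f))
def blobs(img,M,c,S=8,R=65):
    u,v=proj(M,[[*c,.057]])[0].astype(int); x0,y0=max(u-R,0),max(v-R,0)
    cr=cv2.resize(img[y0:v+R,x0:u+R],None,fx=S,fy=S,interpolation=2); g=cv2.cvtColor(cr,6)
    m=(g<115).astype(np.uint8); out=[]
    for q in cv2.findContours(m,1,2)[0]:
        a=cv2.contourArea(q)/S/S
        if 20<a<140:
            mo=cv2.moments(q); e=cv2.fitEllipse(q)
            p=(np.array([mo['m10'],mo['m01']])/mo['m00']+.5)/S-.5+[x0,y0]
            P=plane(M,[p],.057)[0]; r=np.linalg.norm(P[:2]-c)
            if min(e[1])/max(e[1])>.6 and r<.04: out.append((p,a,P))
    return out
def fit(P):
    P=np.array(P)[:,:2]
    f=lambda x:np.r_[[min(((p-x[:2]-.026*np.array([np.cos(x[2]+k*np.pi/3),np.sin(x[2]+k*np.pi/3)])) for k in range(6)),key=np.linalg.norm) for p in P]].ravel()
    best=min((least_squares(f,[*P.mean(0),a]) for a in (0,.35,.7)),key=lambda s:s.cost)
    x=best.x; return x[:2],np.degrees(x[2])%60,np.abs(best.fun).max()
E
python3 - <<'E'
from holes import *
o=bot.get_obs();print(o['ee_pos'],o['tcp_rot'])
M4=model("wrist");np.savez("w4.npz",K=M4[0],d=M4[1],T=M4[2]);i4=bot.camera("wrist");cv2.imwrite("pics/w4.png",i4)
M3=L("w3.npz");c=plane(M3,[(247.5,131.5)],.057)[0][:2];print(c)
B={}
for n,i,M in ((3,cv2.imread("pics/w3.png"),M3),(4,i4,M4)):
    b=blobs(i,M,c);B[n]=b
    for p,a,P in b: print(n,p.round(1),round(a),P.round(4))
    if len(b)>3: print(fit([x[2] for x in b]))
for p,a,P in B[3]:
    if B[4]:
        q=min(B[4],key=lambda t:np.linalg.norm(t[2]-P)); print(tri(M3,p,M4,q[0]))
print("screw3",plane(M3,[(257,194)],.2-.037+.018-.0))
E
```

```text
[ 0.60125983 -0.13737671  0.21912547] [ 1.79971498e+02 -1.25386102e-02 -1.64719618e+02]
[ 0.57691725 -0.12130586]
screw3 [[ 0.59544289 -0.10704899  0.181     ]]
```

Run:
```python
from holes import *
g=cv2.cvtColor(cv2.imread("pics/w3.png"),6)
print(g[96:114,236:258:1][::2]);print(proj(L("w3.npz"),[[.577,-.121,.057]]))
```

```text
[[159 153 143 137 135 138 137 134 135 132 131 131 131 131 130 129 133 134
  132 132 136 139]
 [134 136 140 143 147 151 153 152 152 150 152 153 153 151 149 147 149 150
  150 146 145 140]
 [153 153 153 153 153 153 145 134 129 128 131 136 143 148 149 149 153 154
  154 153 151 151]
 [153 153 153 154 151 127 110 116 119 120 120 119 119 129 147 152 154 154
  153 151 151 154]
 [152 154 154 153 142 108 115 119 119 120 119 117 118 123 138 153 155 154
  152 151 153 155]
 [153 154 155 154 146 108 112 118 119 118 117 117 119 123 138 149 142 150
  151 153 154 155]
 [154 155 155 153 151 142 119 111 117 116 117 120 125 139 151 148 151 150
  152 155 156 156]
 [154 155 154 153 152 153 152 147 139 137 138 146 151 154 154 152 151 151
  154 155 156 156]
 [155 154 153 152 153 154 154 151 149 146 149 152 153 153 151 150 150 153
  154 155 155 155]]
[[247.77931506 131.66351646]]
```

```bash
sed -i 's/g<115/g<136/' holes.py
cat > run.py <<'E'
from holes import *
M3,M4=L("w3.npz"),L("w4.npz");c=np.array([.577,-.1213]);B={}
for n,M in ((3,M3),(4,M4)):
    b=blobs(cv2.imread(f"pics/w{n}.png"),M,c);B[n]=b
    for p,a,P in b: print(n,p.round(1),round(a),P.round(4))
    if len(b)>3: print(fit([x[2] for x in b]))
for p,a,P in B[3]:
    if B[4]:
        q=min(B[4],key=lambda t:np.linalg.norm(t[2]-P)); print(tri(M3,p,M4,q[0]))
E
python3 run.py
```

```text
3 [250.6 157.8] 63 [ 0.6016 -0.1117  0.057 ]
3 [272.2 155.1] 26 [ 0.5932 -0.0913  0.057 ]
3 [227.  147.3] 67 [ 0.5974 -0.1372  0.057 ]
3 [271.8 142.9] 70 [ 0.5814 -0.095   0.057 ]
3 [237.8 140.5] 98 [ 0.588  -0.1284  0.057 ]
3 [223.6 120.9] 74 [ 0.5731 -0.1464  0.057 ]
3 [269.7 116.2] 72 [ 0.557  -0.1042  0.057 ]
3 [245.  104.7] 79 [ 0.5529 -0.13    0.057 ]
(array([ 0.57747549, -0.11900307]), np.float64(17.37793821728582), np.float64(0.010045104233326971))
4 [257.1 170.8] 52 [ 0.5974 -0.1373  0.057 ]
4 [297.9 167.1] 56 [ 0.5815 -0.0951  0.057 ]
4 [272.8 169.2] 78 [ 0.5911 -0.1211  0.057 ]
4 [254.9 147.5] 60 [ 0.573  -0.1464  0.057 ]
4 [296.7 143.5] 57 [ 0.557  -0.1043  0.057 ]
4 [274.9 133.3] 64 [ 0.5529 -0.13    0.057 ]
4 [275.5 130.6] 81 [ 0.55   -0.1301  0.057 ]
(array([ 0.57536265, -0.12231638]), np.float64(18.39891922785186), np.float64(0.008954676974139333))
(array([ 0.62264919, -0.10653608, -0.06289961]), np.float64(0.00806729206146623))
(array([ 0.59688145, -0.08491676,  0.0062538 ]), np.float64(0.010798745433633593))
(array([ 0.59744068, -0.1372578 ,  0.05669141]), np.float64(6.479198651097517e-06))
(array([ 0.58152388, -0.09501113,  0.05650889]), np.float64(5.8002259217104024e-05))
(array([ 0.58037944, -0.12717642,  0.10405867]), np.float64(0.00022308891371127768))
(array([ 0.57307411, -0.14642699,  0.05686962]), np.float64(2.3899744651371655e-05))
(array([ 0.55709883, -0.10419221,  0.05631103]), np.float64(5.211448808885398e-05))
(array([ 0.55287844, -0.13000036,  0.05703792]), np.float64(5.7636534683436995e-06))
```

```bash
cat > run2.py <<'E'
from holes import *
c=np.array([.5773,-.1208])
for n in (3,4):
    M=L(f"w{n}.npz");img=cv2.imread(f"pics/w{n}.png")
    b=[x[2] for x in blobs(img,M,c) if .022<np.linalg.norm(x[2][:2]-c)<.0278]
    print(n,len(b),fit(b))
    S=8;x0,y0=240,182; g=cv2.cvtColor(cv2.resize(img[y0:206,x0:275],None,fx=S,fy=S,interpolation=2),6)
    for q in cv2.findContours((g<125).astype(np.uint8),1,2)[0]:
        a=cv2.contourArea(q)/S/S
        if 60<a<300:
            m=cv2.moments(q);p=(np.array([m['m10'],m['m01']])/m['m00']+.5)/S-.5+[x0,y0]
            tz={3:.1991,4:.2191}[n];t={3:[.622,-.1002],4:[.6013,-.1374]}[n]
            P=plane(M,[p],tz-.02)[0]; d=P[:2]-t; print(p,a,P,d,np.linalg.norm(d),np.degrees(np.arctan2(d[1],d[0])))
    # bar side edges: left/right columns along rows 184..204
    g0=cv2.cvtColor(img,6).astype(int); print(g0[196,232:282:1])
E
python3 run2.py
```

```text
3 6 (array([ 0.57723078, -0.12076793]), np.float64(20.69212581718584), np.float64(9.572409012201591e-05))
[256.36601175 195.52809675] 163.625 [ 0.59711082 -0.10697939  0.1791    ] [-0.02488918 -0.00677939] 0.02579595611687805 -164.76323381366058
[164 164 164 164 163 160 160 158 157 157 157 157 156 157 157 158 151 119
  86  82  83  82  82  82  81  81  81  81  80  81  82  93 124 151 154 153
 154 155 154 154 153 151 137 118 123 162 165 165 165 165]
4 5 (array([ 0.57722019, -0.12079375]), np.float64(20.716217718497255), np.float64(5.315284900571718e-05))
[256.35066648 195.5598566 ] 164.890625 [ 0.57644321 -0.14416516  0.1991    ] [-0.02485679 -0.00676516] 0.025760962099399813 -164.77485075373346
[163 162 163 161 156 158 158 157 155 155 156 155 154 155 155 156 150 118
  86  80  80  81  81  81  81  79  80  79  79  79  81  97 133 149 149 151
 152 153 153 153 151 149 134 115  93  80  78  77  77  78]
```

Call:
{"api": "carry_out", "payload": {
  "linear": [
    [-0.4,0.28,0],
    [-0.4,0.28,0],
    [-0.4,0.27,0],
    [0,0,-1],
    [0,0,-1],
    [0,0,-1],
    [0,0,-1],
    [0,0,-1],
    [0,0,-0.6],
    [0,0,-0.2],
    [0,0,0],
    [0,0,0]
  ],
  "rotation": [
    [0,0,0.23],
    [0,0,0.23],
    [0,0,0.22],
    [0,0,0],
    [0,0,0],
    [0,0,0],
    [0,0,0],
    [0,0,0],
    [0,0,0],
    [0,0,0],
    [0,0,0],
    [0,0,0]
  ],
  "grip": [1,1,1,1,1,1,1,1,1,1,1,1]
}}

```text
time: 8.95
ee_pos: [0.5777, -0.1218, 0.1044]
tcp_rot: [-180.0, 0.1, -159.3]
wrist_force: [-0.9, -0.3, -1.0]
opening: 0.0194
grasp_force: 68.9
```

Run:
```python
from h import *
for k in range(3):
    o=bot.get_obs();print(o['ee_pos'].round(5),o['tcp_rot'].round(2),o['wrist_force'].round(2));im=bot.camera("wrist")
cv2.imwrite("pics/w5.png",im)
```

```text
[ 0.57772 -0.12176  0.10439] [-1.7995e+02  7.0000e-02 -1.5930e+02] [-0.9  -0.34 -1.02]
[ 0.57779 -0.1218   0.10445] [-1.7995e+02  8.0000e-02 -1.5931e+02] [-0.03 -0.7  -1.32]
[ 0.57781 -0.12183  0.10439] [-1.7995e+02  8.0000e-02 -1.5931e+02] [-0.69  0.22 -1.88]
```

Call:
{"api": "carry_out", "payload": {
  "linear": [
    [-0.03,0.05,0],
    [0,0,0],
    [0,0,-0.15],
    [0,0,-0.15],
    [0,0,-0.15],
    [0,0,-0.1],
    [0,0,0]
  ],
  "rotation": [
    [0,0,0],
    [0,0,0],
    [0,0,0],
    [0,0,0],
    [0,0,0],
    [0,0,0],
    [0,0,0]
  ],
  "grip": [1,1,1,1,1,1,1],
  "grip_force": 110
}}

```text
time: 9.8
ee_pos: [0.5765, -0.1207, 0.0917]
tcp_rot: [180.0, -0.0, -159.3]
wrist_force: [1.0, 0.8, -2.3]
opening: 0.0187
grasp_force: 107.3
```

Call:
{"api": "carry_out", "payload": {
  "linear": [
    [0,0,-0.1],
    [0,0,-0.1],
    [0,0,0],
    [0,0,0]
  ],
  "rotation": [
    [0,0,0],
    [0,0,0],
    [0,0,0],
    [0,0,0]
  ],
  "grip": [1,1,1,1]
}}

```text
time: 10.2
ee_pos: [0.5767, -0.1207, 0.0882]
tcp_rot: [180.0, -0.0, -159.3]
wrist_force: [-0.1, 0.6, -1.6]
opening: 0.0187
grasp_force: 107.3
```

Call:
{"api": "carry_out", "payload": {
  "linear": [
    [0,0,-0.05],
    [0,0,-0.05],
    [0,0,0],
    [0,0,0]
  ],
  "rotation": [
    [0,0,0],
    [0,0,0],
    [0,0,0],
    [0,0,0]
  ],
  "grip": [1,1,1,1]
}}

```text
time: 10.6
ee_pos: [0.5769, -0.1208, 0.0868]
tcp_rot: [-180.0, 0.0, -159.3]
wrist_force: [-1.3, 1.2, 4.0]
opening: 0.0189
grasp_force: 108.5
```

Call:
{"api": "carry_out", "payload": {
  "linear": [
    [0,0,0],
    [0,0,0],
    [0,0,0],
    [0,0,0],
    [0,0,0],
    [0,0,0],
    [0,0,0],
    [0,0,0],
    [0,0,0],
    [0,0,0],
    [0,0,0]
  ],
  "rotation": [
    [0,0,-0.2],
    [0,0,-0.4],
    [0,0,-0.4],
    [0,0,-0.4],
    [0,0,-0.4],
    [0,0,-0.4],
    [0,0,-0.4],
    [0,0,-0.4],
    [0,0,-0.4],
    [0,0,-0.4],
    [0,0,0]
  ],
  "grip": [1,1,1,1,1,1,1,1,1,1,1]
}}

```text
time: 11.7
ee_pos: [0.5771, -0.1206, 0.0868]
tcp_rot: [180.0, 0.1, 170.2]
wrist_force: [-0.5, 1.5, 4.8]
opening: 0.0189
grasp_force: 108.8
```

```bash
python3 -c "
from h import *
o=bot.get_obs();print(o['ee_pos'],o['tcp_rot'],o['wrist_force'],o['torque'],o['q'].round(1))"
```

```text
[ 0.57705443 -0.12060582  0.08681323] [1.79981791e+02 5.50187096e-02 1.70179577e+02] [-0.47241611  1.54537982  4.76324027] [0.34043212 0.09943797 0.0249291 ] [-11.8  10.   -1.2  78.7   0.   -2. ]
```

Call:
{"api": "carry_out", "payload": {
  "linear": [
    [0,0,0],
    [0,0,0],
    [0,0,0]
  ],
  "rotation": [
    [0,0,-0.3],
    [0,0,-0.3],
    [0,0,-0.3]
  ],
  "grip": [1,1,1]
}}

```text
time: 12.0
ee_pos: [0.5771, -0.1206, 0.0868]
tcp_rot: [180.0, 0.1, 163.0]
wrist_force: [-1.1, 1.6, 5.6]
opening: 0.0183
grasp_force: 108.7
```

```bash
python3 -c "
from h import *
o=bot.get_obs();print(o['tcp_rot'],o['wrist_force'],o['torque'],o['joint_efforts'])"
```

```text
[1.79976929e+02 5.13465141e-02 1.63039767e+02] [-1.11213927  1.63373492  5.61238339] [0.27908324 0.17659546 0.30055675] [ -0.8411013  -54.73961949  44.51770306  -0.51002741  -0.31622621
  -0.3736781 ]
```

Call:
{"api": "carry_out", "payload": {
  "linear": [
    [0,0,0],
    [0,0,0],
    [0,0,0]
  ],
  "rotation": [
    [0,0,-0.3],
    [0,0,-0.3],
    [0,0,-0.3]
  ],
  "grip": [1,1,1]
}}

```text
time: 12.3
ee_pos: [0.5771, -0.1206, 0.0868]
tcp_rot: [180.0, 0.1, 155.8]
wrist_force: [-0.8, 0.7, 5.1]
opening: 0.0185
grasp_force: 108.7
```

```bash
python3 -c "
from h import *
o=bot.get_obs();print(o['tcp_rot'],o['wrist_force'],o['torque'],o['joint_efforts'])"
```

```text
[1.79968480e+02 5.15561263e-02 1.55839695e+02] [-0.81772954  0.70542171  5.12739857] [0.33960342 0.20018407 0.33840907] [ -0.84065784 -54.74513054  44.51275706  -0.49387733  -0.31468676
  -0.37136047]
```

Call:
{"api": "carry_out", "payload": {
  "linear": [
    [0,0,0],
    [0,0,0],
    [0,0,0]
  ],
  "rotation": [
    [0,0,-0.2],
    [0,0,-0.2],
    [0,0,-0.2]
  ],
  "grip": [1,1,1]
}}

```text
time: 12.6
ee_pos: [0.5771, -0.1206, 0.0868]
tcp_rot: [180.0, 0.0, 151.1]
wrist_force: [-1.4, 1.5, 6.1]
opening: 0.0185
grasp_force: 108.7
```

```bash
python3 -c "
from h import *
o=bot.get_obs();print(o['tcp_rot'],o['wrist_force'],o['torque'],o['joint_efforts'])"
```

```text
[1.79966584e+02 4.89599225e-02 1.51068616e+02] [-1.35509432  1.49157286  6.06918778] [0.22310369 0.200575   0.27399174] [ -0.84094578 -54.74836707  44.51048255  -0.48450988  -0.31366697
  -0.14668796]
```

Call:
{"api": "carry_out", "payload": {
  "linear": [
    [0,0,0],
    [0,0,0],
    [0,0,0]
  ],
  "rotation": [
    [0,0,-0.15],
    [0,0,-0.15],
    [0,0,-0.15]
  ],
  "grip": [1,1,1]
}}

```text
time: 12.9
ee_pos: [0.5771, -0.1206, 0.0868]
tcp_rot: [180.0, 0.0, 147.5]
wrist_force: [-1.2, 1.0, 5.7]
opening: 0.0187
grasp_force: 109.2
```

```bash
python3 -c "
from h import *
o=bot.get_obs();print(o['tcp_rot'],o['wrist_force'],o['torque'],o['joint_efforts'][-1])"
```

```text
[1.79965942e+02 4.84685569e-02 1.47535070e+02] [-1.22997893  1.00646676  5.68360985] [0.16618468 0.15131147 1.155019  ] 0.8198241144418716
```

Call:
{"api": "carry_out", "payload": {
  "linear": [
    [0,0,0],
    [0,0,0],
    [0,0,0]
  ],
  "rotation": [
    [0,0,-0.15],
    [0,0,-0.15],
    [0,0,-0.15]
  ],
  "grip": [1,1,1]
}}

```text
time: 13.2
ee_pos: [0.5771, -0.1206, 0.0869]
tcp_rot: [180.0, 0.1, 144.1]
wrist_force: [-2.0, -0.3, 5.8]
opening: 0.0189
grasp_force: 114.0
```

```bash
python3 -c "
from h import *
o=bot.get_obs();print(o['tcp_rot'],o['wrist_force'],o['torque'],o['joint_efforts'][-1])"
```

```text
[1.79987427e+02 6.16413084e-02 1.44071101e+02] [-1.95867251 -0.31918438  5.75580676] [-0.10515151  0.24547495  2.74029224] 2.427036836743355
```

Torque climbs to 2.7 N m at the stop. I'll hold briefly, then unwind.

Call:
{"api": "carry_out", "payload": {
  "linear": [
    [0,0,0],
    [0,0,0],
    [0,0,0],
    [0,0,0],
    [0,0,0],
    [0,0,0],
    [0,0,0]
  ],
  "rotation": [
    [0,0,0],
    [0,0,0],
    [0,0,0],
    [0,0,0.2],
    [0,0,0.2],
    [0,0,0.1],
    [0,0,0]
  ],
  "grip": [1,1,1,1,1,1,1]
}}

```text
time: 13.9
ee_pos: [0.5771, -0.1206, 0.0868]
tcp_rot: [180.0, 0.1, 148.0]
wrist_force: [-1.7, 0.5, 5.9]
opening: 0.0192
grasp_force: 108.9
```

```bash
python3 -c "
from h import *
o=bot.get_obs();print(o['tcp_rot'],o['wrist_force'],o['torque'],o['joint_efforts'][-1])"
```

```text
[1.79967608e+02 5.03034213e-02 1.47997890e+02] [-1.65800298  0.53871238  5.91297741] [0.21116906 0.23430897 0.75687764] 0.5705474317073822
```

Call:
{"api": "carry_out", "payload": {
  "linear": [
    [0,0,0],
    [0,0,0],
    [0,0,0.1],
    [0,0,0.2],
    [0,0,0.3],
    [0,0,0.4],
    [0,0,1],
    [0,0,1],
    [0,0,1],
    [0,0,1],
    [0,0,1],
    [0,0,0]
  ],
  "rotation": [
    [0,0,0.15],
    [0,0,0],
    [0,0,0],
    [0,0,0],
    [0,0,0],
    [0,0,0],
    [0,0,0],
    [0,0,0],
    [0,0,0],
    [0,0,0],
    [0,0,0],
    [0,0,0]
  ],
  "grip": [1,1,1,1,1,1,1,1,1,1,1,1]
}}

```text
time: 15.1
ee_pos: [0.5777, -0.1212, 0.21]
tcp_rot: [179.9, 0.3, 149.1]
wrist_force: [-0.4, -0.0, -2.5]
opening: 0.019
grasp_force: 108.0
```

```bash
cat > scr.py <<'E'
from holes import *
o=bot.get_obs();t=o['ee_pos'];print(t,o['tcp_rot'],o['wrist_force'],o['torque'])
M=model("wrist");img=bot.camera("wrist");S=8;x0,y0=240,182
g=cv2.cvtColor(cv2.resize(img[y0:206,x0:275],None,fx=S,fy=S,interpolation=2),6)
for q in cv2.findContours((g<125).astype(np.uint8),1,2)[0]:
    a=cv2.contourArea(q)/S/S
    if 60<a<300:
        m=cv2.moments(q);p=(np.array([m['m10'],m['m01']])/m['m00']+.5)/S-.5+[x0,y0]
        P=plane(M,[p],t[2]-.02)[0]; d=P[:2]-t[:2]; print(p,a,np.linalg.norm(d),np.degrees(np.arctan2(d[1],d[0])))
b=[x[2] for x in blobs(img,M,np.array([.5772,-.1208])) if .022<np.linalg.norm(x[2][:2]-[.5772,-.1208])<.03]
print(len(b)); 
if len(b)>1: print(fit(b))
cv2.imwrite("pics/w6.png",img)
E
python3 scr.py
```

```text
[ 0.57768253 -0.12116143  0.21001982] [179.91963841   0.28822447 149.06478675] [-0.37587992 -0.01551341 -2.49605255] [0.05632673 0.02356798 0.02484164]
[256.33511014 195.46355161] 159.6640625 0.025892537485488063 148.4779074871816
4
(array([ 0.56782464, -0.12057478]), np.float64(7.722414160114869), np.float64(0.009597300088799058))
```

Call:
{"api": "carry_out", "payload": {
  "linear": [
    [-0.37,0.96,0],
    [-0.37,0.96,0],
    [-0.37,0.96,0],
    [-0.37,0.96,0],
    [-0.37,0.96,0],
    [-0.37,0.96,0],
    [-0.37,0.96,0],
    [-0.37,0.96,0],
    [-0.37,0.96,0],
    [-0.37,0.96,0],
    [-0.37,0.96,0],
    [-0.37,0.96,0]
  ],
  "rotation": [
    [0,0,0.48],
    [0,0,0.48],
    [0,0,0.48],
    [0,0,0.48],
    [0,0,0.48],
    [0,0,0.48],
    [0,0,0.48],
    [0,0,0.48],
    [0,0,0.48],
    [0,0,0.48],
    [0,0,0.48],
    [0,0,0.48]
  ],
  "grip": [1,1,1,1,1,1,1,1,1,1,1,1]
}}

```text
time: 16.35
ee_pos: [0.4871, 0.1102, 0.205]
tcp_rot: [-180.0, -0.1, -164.7]
wrist_force: [-0.1, 0.6, -2.1]
opening: 0.0188
grasp_force: 108.1
```

Call:
{"api": "carry_out", "payload": {
  "linear": [
    [0,0,0],
    [0,0,0],
    [0,0,0]
  ],
  "rotation": [
    [0,0,0],
    [0,0,0],
    [0,0,0]
  ],
  "grip": [1,1,1]
}}

```text
time: 16.65
ee_pos: [0.488, 0.1091, 0.2058]
tcp_rot: [-180.0, -0.0, -164.9]
wrist_force: [0.8, -0.7, -0.5]
opening: 0.0187
grasp_force: 108.1
```

```bash
python3 scr.py
python3 - <<'E'
from holes import *
M=model("wrist");i=cv2.imread("pics/w6.png");u,v=proj(M,[[.5772,-.1208,.057]])[0].astype(int);print(u,v)
v=max(v,60);u=max(u,60);a=cv2.resize(i[v-60:v+60,u-60:u+60],(400,400));b=cv2.resize(i[110:230,200:320],(400,400));cv2.imwrite("pics/c6.png",np.hstack([a,b]))
E
```

```text
[0.48796381 0.10910589 0.20575341] [-1.79986558e+02 -3.69339207e-02 -1.64917552e+02] [ 0.79586401 -0.69642775 -0.48752234] [-0.02024613 -0.01208861  0.00056054]
[256.33720015 195.51199724] 159.1484375 0.0257962814475114 -164.87801978980522
6
(array([ 0.57679399, -0.12031   ]), np.float64(33.15458446530622), np.float64(0.0001649377852701861))
38 200
```

View pics/c6.png

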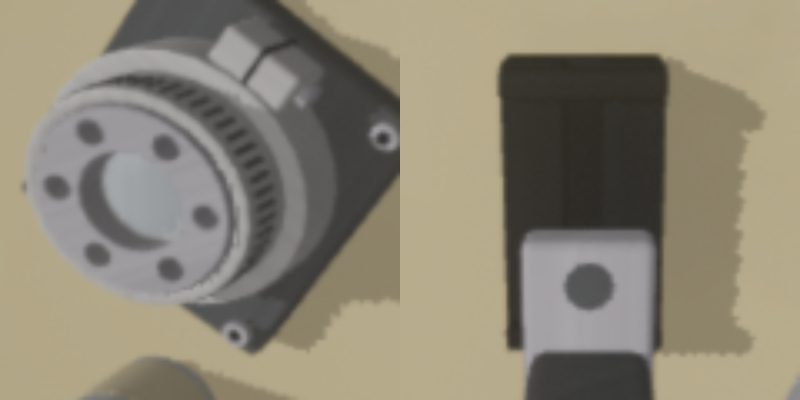

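The ring turned from 20.7° to 33.2° (mod 60), i.e. 47.5° clockwise, and the torque confirms the stop. The spanner has not slipped in the gripper. Next I'll lower it into the rest.

Call:
{"api": "carry_out", "payload": {
  "linear": [
    [0.07,-0.03,-0.8],
    [0,0,-1],
    [0,0,-1],
    [0,0,-1],
    [0,0,-1],
    [0,0,-0.8],
    [0,0,-0.3],
    [0,0,0],
    [0,0,0]
  ],
  "rotation": [
    [0,0,0],
    [0,0,0],
    [0,0,0],
    [0,0,0],
    [0,0,0],
    [0,0,0],
    [0,0,0],
    [0,0,0],
    [0,0,0]
  ],
  "grip": [1,1,1,1,1,1,1,1,1]
}}

```text
time: 17.6
ee_pos: [0.4897, 0.1089, 0.089]
tcp_rot: [-180.0, 0.0, -164.9]
wrist_force: [0.5, -0.1, -1.1]
opening: 0.0187
grasp_force: 108.1
```

Lateral position is right; the tips are still above the rest. I'll go on slowly.

Call:
{"api": "carry_out", "payload": {
  "linear": [
    [0,0,-0.3],
    [0,0,-0.3],
    [0,0,-0.3],
    [0,0,-0.25],
    [0,0,-0.2],
    [0,0,0],
    [0,0,0]
  ],
  "rotation": [
    [0,0,0],
    [0,0,0],
    [0,0,0],
    [0,0,0],
    [0,0,0],
    [0,0,0],
    [0,0,0]
  ],
  "grip": [1,1,1,1,1,1,1]
}}

```text
time: 18.3
ee_pos: [0.4893, 0.1091, 0.0613]
tcp_rot: [180.0, -0.0, -164.8]
wrist_force: [-0.8, 0.3, -2.7]
opening: 0.0188
grasp_force: 108.1
```

Call:
{"api": "carry_out", "payload": {
  "linear": [
    [0,0,-0.07],
    [0,0,0],
    [0,0,0]
  ],
  "rotation": [
    [0,0,0],
    [0,0,0],
    [0,0,0]
  ],
  "grip": [1,1,1]
}}

```text
time: 18.6
ee_pos: [0.4894, 0.1091, 0.06]
tcp_rot: [180.0, 0.0, -164.8]
wrist_force: [0.1, -1.0, -2.0]
opening: 0.0191
grasp_force: 108.1
```

Call:
{"api": "carry_out", "payload": {
  "linear": [
    [0,0,-0.04],
    [0,0,0],
    [0,0,0]
  ],
  "rotation": [
    [0,0,0],
    [0,0,0],
    [0,0,0]
  ],
  "grip": [1,1,1]
}}

```text
time: 18.9
ee_pos: [0.4895, 0.1091, 0.0598]
tcp_rot: [-180.0, 0.0, -164.8]
wrist_force: [-3.2, -1.0, 5.5]
opening: 0.0187
grasp_force: 109.3
```

Contact, at the same height as when it was grasped. I'll release and rise.

Call:
{"api": "carry_out", "payload": {
  "linear": [
    [0,0,0],
    [0,0,0],
    [0,0,0],
    [0,0,0],
    [0,0,0],
    [0,0,0],
    [0,0,0],
    [0,0,0],
    [0,0,0],
    [0,0,0]
  ],
  "rotation": [
    [0,0,0],
    [0,0,0],
    [0,0,0],
    [0,0,0],
    [0,0,0],
    [0,0,0],
    [0,0,0],
    [0,0,0],
    [0,0,0],
    [0,0,0]
  ],
  "grip": [0.4,0.2,0,-0.3,-0.6,-1,-1,-1,-1,-1]
}}

```text
time: 19.9
ee_pos: [0.4893, 0.1091, 0.0591]
tcp_rot: [-180.0, 0.0, -164.8]
wrist_force: [0.2, -0.2, 0.0]
opening: 0.0855
grasp_force: 0.0
```

Call:
{"api": "carry_out", "payload": {
  "linear": [
    [0,0,0.5],
    [0,0,1],
    [0,0,1],
    [0,0,1],
    [0,0,1],
    [0,0,1],
    [0,0,1],
    [0,0,1],
    [0,0,1],
    [0,0,0.5],
    [0,0,0],
    [0,0,0]
  ],
  "rotation": [
    [0,0,0],
    [0,0,0],
    [0,0,0],
    [0,0,0],
    [0,0,0],
    [0,0,0],
    [0,0,0],
    [0,0,0],
    [0,0,0],
    [0,0,0],
    [0,0,0],
    [0,0,0]
  ],
  "grip": [-1,-1,-1,-1,-1,-1,-1,-1,-1,-1,-1,-1]
}}

```text
time: 21.1
ee_pos: [0.4893, 0.109, 0.2386]
tcp_rot: [180.0, -0.0, -164.8]
wrist_force: [-0.3, -0.9, 0.9]
opening: 0.0852
grasp_force: 0.0
```

Run:
```python
from holes import *
o=bot.get_obs();print(o['ee_pos'],o['opening'],o['wrist_force'])
M=model("wrist");i=bot.camera("wrist");u,v=proj(M,[[.489,.1087,.06]])[0].astype(int)
cv2.imwrite("pics/c7.png",cv2.resize(i[v-60:v+60,u-60:u+60],(500,500)))
b=[x[2] for x in blobs(i,M,np.array([.5772,-.1208])) if .022<np.linalg.norm(x[2][:2]-[.5772,-.1208])<.03];print(len(b),fit(b))
```

```text
[0.48927346 0.10904092 0.23857718] 0.08522876488740082 [-0.26029817 -0.89897852  0.94459195]
6 (array([ 0.57687476, -0.12033106]), np.float64(33.05790021005566), np.float64(0.0001715417939642961))
```

View pics/c7.png

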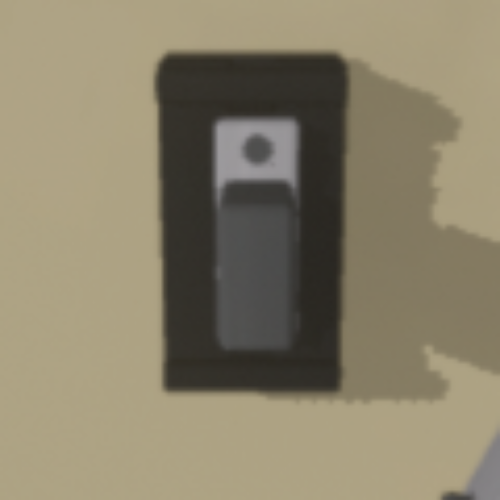

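The spanner stands upright in its slot, as it did at the start (bar at (215–298,118), grip below), and the gripper is clear. I'll hand in.

```bash
python3 -c "
from workcell import bot
print(bot.job_done())"
```

```text
the job is handed in; nothing more can be done
None
```

I turned the ring about 47.5° clockwise until it came up firm against its stop, set the spanner back upright in its rest, let go, and handed the job in at about 21 s; the hand-in returned no verdict.

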